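# Jack up the tilting machine bed and hold it

## Robot

A 7-joint arm with a two-finger parallel gripper is mounted at the origin on a cart in front of the work surface, level with it; the furniture and walls round the work are solid. World frame = base frame: x ahead of the robot, y to its left, z up, the work surface at z = 0. Lengths are in mm, angles in rad, forces in N, time in s.
With the tool pointing down it reaches from about 400 to 850 mm from the base axis. Payload 6.9 kg.
Tool frame: the origin (TCP) lies at the very end of the fingers, on their centre line; the grasp point (between the pads) lies 19 mm behind it (r.grip_point_offset is the distance from the TCP to the grasp point, in mm); z points along the fingers, y is the direction in which the jaws open and shut (so a half turn about z gives the same grasp; the last joint's range is limited). The gripper opens to 85 mm and grips with 20 to 120 N. Pads are 22 mm wide; open, the fingers measure 114 mm over their backs; the gripper's body (76 mm by 85 mm) begins 54 mm behind the grasp point. The pads swing forward as they close: fully open they stand 13 mm farther back than shut.
Start: joints at [1.419, 0.507, -0.238, 1.5, 0.126, 1.149, -0.155], TCP at [158.712, -604.501, 231.275] pointing down, gripper open.
Joint ranges: [-3.08, 3.08], [-0.24, 2.05], [-1.43, 1.35], [0, 2.5], [-1.52, 4.66], [0.17, 1.96], [-2.89, 2.89]. Speed limits (rad/s): [2.39, 2.39, 3.14, 3.14, 3.14, 3.14, 3.14].

## Interface

Orientations are given as a rotation vector (axis times angle).
In Python, from cell import readout, snapshot, workorder, cut_out, landmark_of, r gives the robot as it stands.
- The arm moves only by the shell command python3 -m inch 'ROWS'. ROWS is JSON, one flat list of numbers, 7 for each row, row after row: the shift along the tool's x, y, z in units of 30 mm (1.0 is 30 mm), then the turn, a rotation vector about the tool's x, y, z in units of 10 degrees (1.0 is 10 degrees), then the finger opening in mm, from 0 to 85.4. In form: [x, y, z, ax, ay, az, jaw, x, y, z, ax, ay, az, jaw, ...]. A call has 1 to 5 rows; each row is the pose to reach, as a shift and turn from the pose commanded when the call began, along the tool's axes at that moment; what a row does not reach only later rows make up. A row lasts 1/8 s, in which the tool goes at most 62.5 mm and 10.7 degrees, less where a joint would pass 70% of its speed; a pose out of reach is approached as far as the arm can. A call with a gripper value outside its range is refused whole. The fingers move at their own pace and stop on an object; the grip force is fixed at half the most. Time passes only in rows, so rows that repeat a pose let the fingers close. It gives the time, the measured TCP pose, the force and the opening at its end, in the units of the state.
- readout.get_obs(): the state, without advancing time (a new reading comes with each control period).
- snapshot(name): name is "side" or "top"; returns a dict with "img" (480x640x3 uint8, blue, green, red), "fovy" (degrees; the focal length in pixels is half the picture's height over the tangent of half this angle, whatever the lens; pixels are square), "cx", "cy" (the principal point, pixels), "eye" and "attitude" of the camera in the world. Camera axes: x right, y down, z forward; pixel columns grow to the right and rows downward; lengths in mm; the calibration is good to about 2 mm. A picture is of the moment at which its call begins. There is no depth.
- workorder.close_job(): hands the job in, once; it reports no verdict.
Trained networks look in a picture, given as the dict that the camera call returned (one of the last four; its "shot" number tells which), for a name from the list of things; names that differ only in an ending like _2 or _b are one class to them, and where a whole thing is asked for, a point or a joint stands for the part that bears it (a point fixed in the world has none). Each returns a list of dicts, best first, with "conf" (0 to 1); they miss things now and then, are a little off and sometimes report something else, mostly with a low value. They report only what shows in the picture. A call takes as long as a camera call.
- cut_out(name, picture): "pixels" (480x640 bool, what is visible of it).
- landmark_of(name, picture): "xyz" ([x, y, z] in mm, in the coordinates of the camera as it stood for that picture, good to about 4 mm: a listed point, or the origin of a listed thing).
The state is a dict: "t": time; "joint_positions": joint angles; "qd": joint speeds; "tau": joint torques, N m; "tool_pos": TCP position; "tcp_rot": TCP orientation; "ft_force": force on the tool from outside, world axes, zero at the start; "wrist_torque": the same for the moment, N m; "opening": finger opening in mm.
Only numpy, scipy, OpenCV 4.12 (cv2) and the standard library are available. Lean on these libraries where they do the work, as an engineer would, in place of code of your own. Each camera call takes 0.05 s, during which the arm holds its last target.

## Task

Set the small lever jack flat on the bench with its saddle squarely under the round lift pad on the machine's front rail (not under a square end lug). Try the lift once: pump the jack's handle all the way down so that the machine bed rises, then let the handle come fully up so that the bed settles again; then push the handle all the way down a second time and finish while still holding it down, with the bed raised on the jack. Do not lift the machine by hand, and leave the other things on the bench alone.

Things in the scene. Friction and masses are not known exactly. Their poses are not given: they have to be found in the camera images.
- jack: Low grey steel lever jack, loose, about 0.8 kg. Origin: underside, on its long centre line; x points to the saddle end, y left, z up. Base plate 10 mm thick, 64 mm wide, from x = -140 to +85 mm. Saddle at x = +55 mm, in a ram housing 44 mm across and 42 mm high. Stays level when set down on the bench.
- carry_grip (a point): Centre of the jack's upright carrying grip, rubber-covered, 34 mm long (jack x), 14 mm thick (jack y), 34 mm high; at jack x = +5, z = 98 mm (top of the rubber z = 115 mm). Take the jack here from above, fingers on the two y faces.
- saddle_top (a point): Centre of the top of the jack's saddle, a round steel disc 30 mm across with a cross on it. With the handle up it is 50 mm above the bench; it rises straight up as the handle goes down, 43 mm per rad (30 mm in all), and sinks again when the handle comes up. There is no ratchet.
- pump_handle (a joint): Jack handle, rad: 0 = up (as found, slopes up to the rear by 0.38 rad), 0.70 = fully down at its stop. Hinge along the jack's y at jack x = -26, z = 62 mm. A spring and the load push it back up when let go. Pressing takes about 2 to 4 N unloaded, 8 to 15 N with the bed on the saddle.
- handle_grip (a point): Centre of the handle's cross-bar, a rubber-covered bar 20 mm thick and 56 mm long along the jack's y, 105 mm behind the hinge axis. With the handle up it is at jack x = -124, z = 101 mm, fully down at jack x = -126, z = 29 mm. Press it down from above.
- machine: Small machine fixed to the bench: base plate 170 x 210 mm with a tilting grey bed that carries a geared motor (top 132 mm above the bench). Origin: underside of the base, middle; front faces -x of this frame, z up. Bed hinge at the rear (x = +70, z = 60 mm, along y); a steel rail along the bed's front at x = -95 mm, a square lug at each end.
- lift_pad (a point): Centre of the flat underside of the lift pad, the marked lift point: round steel disc 36 mm across, 16 mm thick, ring and dot on top, on an arm in front of the machine's front rail (machine x = -125 mm; clamped up to 40 mm either side of the middle). Bed down, the underside is 58 mm above the bench, 8 mm above the lowered saddle; a full jack stroke lifts it to 80 mm. The bench below is free.
- ring_a: Flat plated ring with a small ear, 62 x 70 x 9 mm; bystander.
- ring_b: Flat plated ring with a small ear, 68 x 62 x 9 mm; bystander.
- block: Steel gauge block, 30 x 35 x 28 mm; bystander.
- hex_key: Black hex key, 31 x 93 x 7 mm; bystander.
- tin: Flat round grease tin, 70 mm across, 31 mm high; bystander.

How it is judged (in metres and radians):
On the way, in this order (a step that is already met when the one before it is completed fails the run):
1. the jack stands flat on the bench, handle up, saddle within 10 mm of the centre of the lift pad (horizontal distance between saddle_top and lift_pad below 0.01 m and height (world z) of jack below 0.004 m and angle between jack's own z axis and vertical below 0.05 rad and value of joint pump_handle below 0.1 rad), for 0.2 s.
2. first stroke: handle down (over 0.58 rad), bed raised on the jack (pad underside over 72 mm above the bench) (value of joint pump_handle above 0.58 rad and height (world z) of lift_pad above 0.072 m and contact force between jack and machine above 4 N), for 0.2 s.
3. handle let up again (under 0.12 rad), bed back down (pad underside under 60 mm) (value of joint pump_handle below 0.12 rad and height (world z) of lift_pad below 0.06 m), for 0.2 s.
At the end, for the whole second after the job is handed in: The fingers still hold the jack's handle down (over 0.58 rad, over 2 N); the lift pad (underside over 72 mm high) bears on the jack (over 4 N), saddle within 12 mm of the pad's centre, jack flat on the bench; the robot does not touch the machine (all of step 2 and contact force between the fingers and jack above 2 N and contact force between each of the arm, the fingers and machine below 0.5 N and horizontal distance between saddle_top and lift_pad below 0.012 m and angle between jack's own z axis and vertical below 0.05 rad and height (world z) of jack below 0.004 m); the arm keeps its last pose, push and grip.
It fails at once if the robot pushes or lifts the machine itself (over 5 N) (contact force between any of the arm, the fingers and machine above 5 N).
It fails at once if a bystander is moved by more than 25 mm (distance of any of tin, ring_a, ring_b, block, hex_key from where it was at the start of the episode above 0.025 m).
It also fails if it takes over 51 s, if anything falls off the work surface, if the arm or the gripper's body presses on something with over 40 N, if the wrist force passes 120 N, or if a joint passes its speed limit or range.

## Working session

There is one attempt and no reset: what is moved stays moved. The work goes in short steps, Python scripts to look and compute and a shell command to move; the robot and the scene stay as the last step left them, time stands still between calls to the robot, and variables do not carry over. Pictures are saved under pics/ and viewed, and the job is handed in when it is done.

```bash
ls; mkdir -p pics
cat > h.py <<'E'
import numpy as np,cv2,json
from scipy.spatial.transform import Rotation as R
from cell import readout, snapshot, workorder, cut_out, landmark_of, r
def att(p):
    a=np.array(p["attitude"],float)
    return a if a.shape==(3,3) else (R.from_rotvec(a).as_matrix() if a.size==3 else R.from_quat(a).as_matrix())
def w(p,xyz): return att(p)@np.array(xyz)+np.array(p["eye"])
def px(p,X):
    c=att(p).T@(np.array(X,float)-np.array(p["eye"]));f=240/np.tan(np.radians(p["fovy"])/2)
    return p["cx"]+f*c[0]/c[2],p["cy"]+f*c[1]/c[2]
def ray(p,u,v,z):
    f=240/np.tan(np.radians(p["fovy"])/2)
    d=att(p)@np.array([(u-p["cx"])/f,(v-p["cy"])/f,1]);e=np.array(p["eye"]);return e+d*(z-e[2])/d[2]
E
python3 - <<'E'
from h import *
for n in("side","top"):
    p=snapshot(n);cv2.imwrite(f"pics/{n}0.png",p["img"])
    print(n,{k:p[k] for k in p if k!="img"})
    for t in ["jack","carry_grip","saddle_top","handle_grip","machine","lift_pad","ring_a","block","hex_key","tin"]:
        print(t,[(round(d["conf"],2),w(p,d["xyz"]).round(0).tolist()) for d in landmark_of(t,p)[:3]])
print(readout.get_obs())
E
```

```text
pics
side {'fovy': 47.186881368550644, 'cx': 326.57451107188666, 'cy': 232.95103210068785, 'eye': array([  534.2175007 , -1088.36831557,   648.10271967]), 'attitude': array([-2.0094647 , -0.02154499,  0.00548482]), 'shot': 1}
jack [(0.55, [444.0, 322.0, -0.0]), (0.48, [578.0, 305.0, 58.0])]
carry_grip [(0.58, [444.0, 324.0, 97.0]), (0.33, [437.0, -270.0, 2.0])]
saddle_top [(0.48, [456.0, 375.0, 51.0])]
handle_grip [(0.6, [407.0, 202.0, 101.0])]
machine [(0.91, [669.0, 388.0, 1.0])]
lift_pad [(0.56, [577.0, 304.0, 64.0])]
ring_a [(0.66, [361.0, -79.0, -2.0]), (0.43, [413.0, 441.0, 0.0])]
block [(0.45, [485.0, 472.0, -1.0])]
hex_key [(0.7, [440.0, -274.0, 1.0])]
tin [(0.84, [380.0, -164.0, 2.0])]
top {'fovy': 42.69072877462765, 'cx': 319.41945135168027, 'cy': 236.44986081453834, 'eye': array([ 323.11834856,   96.32781185, 1433.89527083]), 'attitude': array([-2.18341529,  2.12140994, -0.14761498]), 'shot': 2}
jack [(0.9, [438.0, 318.0, 2.0])]
carry_grip [(0.68, [441.0, 327.0, 98.0])]
saddle_top [(0.72, [455.0, 374.0, 51.0])]
handle_grip [(0.58, [411.0, 199.0, 102.0])]
machine [(0.95, [6
[... 251 characters left out ...]
, -166.0, -4.0])]
{'t': 1.1, 'joint_positions': array([ 1.4195159 ,  0.50751554, -0.23759593,  1.50020173,  0.12568386,
        1.14890286, -0.15480515]), 'qd': array([-0.00051142,  0.00160192, -0.00137628, -0.00060834, -0.00045623,
       -0.00030116, -0.00041592]), 'tau': array([-6.70756453e-04, -6.20359898e+01, -2.18510807e+00, -2.49955916e+01,
        1.37727731e-02,  2.41634007e-03, -1.83423640e-05]), 'tool_pos': array([ 158.70464524, -604.50028068,  231.26456677]), 'tcp_rot': array([-3.11568897e+00, -4.02175027e-01, -2.59085419e-05]), 'ft_force': array([-0.80822515, -0.47067533,  0.194258  ]), 'wrist_torque': array([-0.02682141, -0.01819647,  0.03137786]), 'opening': 85.47175766990982}
```

View images.

View pics/side0.png

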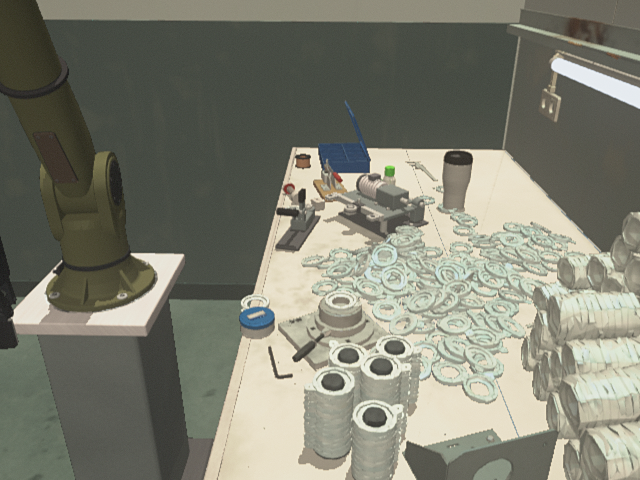

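View pics/top0.png

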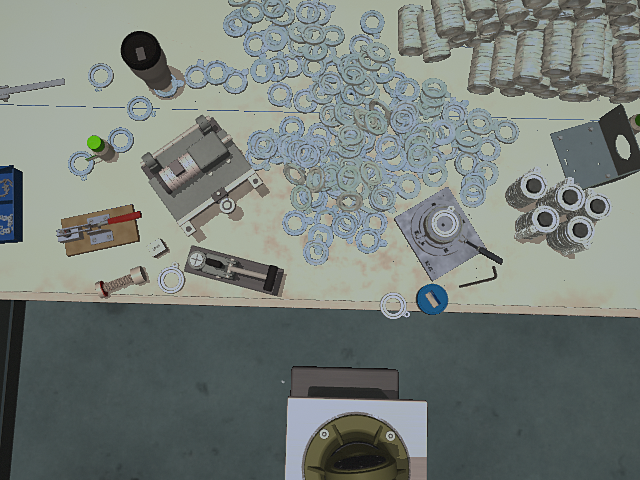

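Run:
```python
from h import *
p=snapshot("top");s=snapshot("side")
i=p["img"][130:330,60:330]
cv2.imwrite("pics/t1.png",cv2.resize(i,None,fx=2.96,fy=2.96,interpolation=cv2.INTER_CUBIC))
i=s["img"][140:260,260:440]
cv2.imwrite("pics/s1.png",cv2.resize(i,None,fx=4.4,fy=4.4,interpolation=cv2.INTER_CUBIC))
for n,z in(("lift_pad",74),("saddle_top",50),("carry_grip",98),("handle_grip",101)):
  for q in(p,s):
    d=cut_out(n,q)
    if d:
        m=d[0]["pixels"];v,u=np.nonzero(m);print(n,round(d[0]["conf"],2),u.mean().round(1),v.mean().round(1),m.sum(),ray(q,u.mean(),v.mean(),z).round(0))
for a in [(315,250),(293,222),(370,240),(159,247),(172,280)]: print(a,ray(p,*a,0).round(0))
print(readout.get_obs()["t"])
```

```text
lift_pad 0.79 224.6 201.0 375 [582. 312.  74.]
lift_pad 0.6 276.2 365.3 189 [ 443. -374.   74.]
saddle_top 0.64 431.7 299.0 752 [ 376. -160.   50.]
carry_grip 0.89 233.9 270.0 2629 [425. 280.  98.]
carry_grip 0.67 297.1 223.0 1467 [443. 139.  98.]
handle_grip 0.61 259.1 274.9 439 [416. 224. 101.]
handle_grip 0.46 288.1 211.5 141 [416. 203. 101.]
(315, 250) [485. 105.   0.]
(293, 222) [550. 159.   0.]
(370, 240) [513. -23.   0.]
(159, 247) [482. 472.   0.]
(172, 280) [405. 437.   0.]
1.6
```

View pics/t1.png

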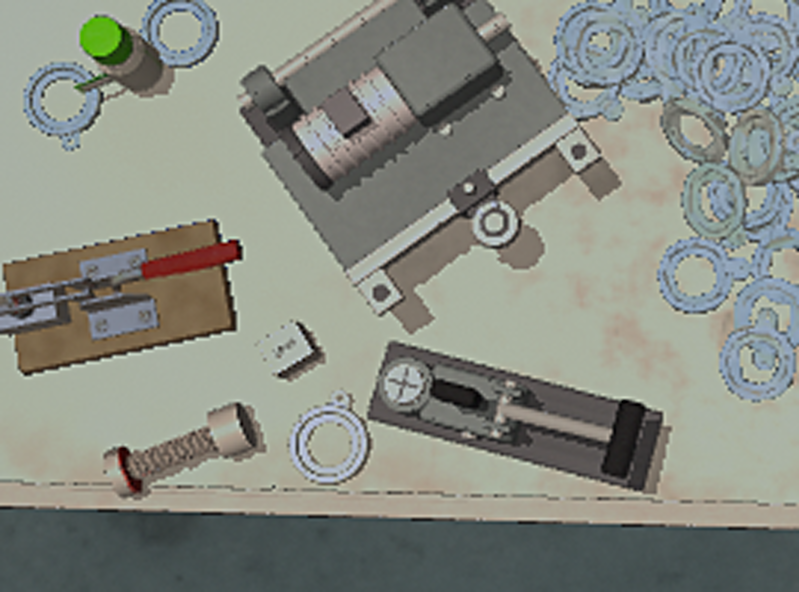

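View pics/s1.png

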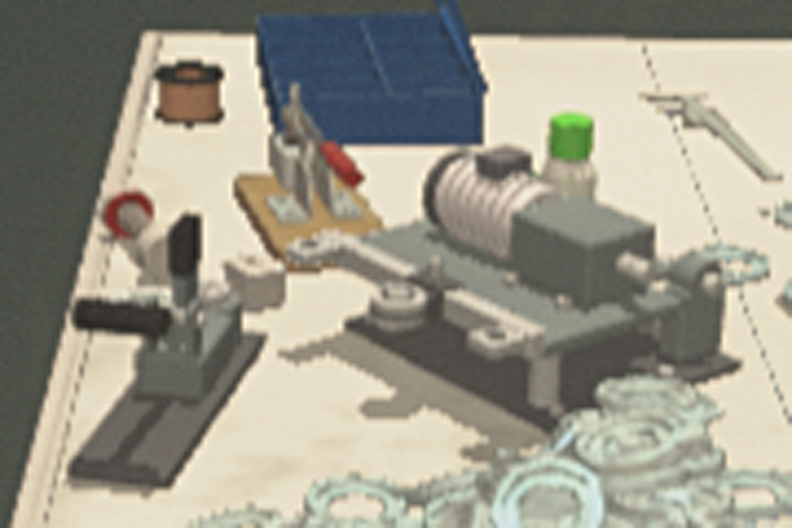

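Run:
```python
from h import *
p=snapshot("top");s=snapshot("side")
Z=lambda a,b,z:ray(p,60+a/2.96,130+b/2.96,z)
Zs=lambda a,b,z:ray(s,260+a/4.4,140+b/4.4,z)
print("pad",Z(494,223,74),Zs(398,295,74))
sd=Z(406,385,50);hb=Z(623,439,110);print("sad",sd,"bar",hb,np.degrees(np.arctan2(sd[1]-hb[1],sd[0]-hb[0])), np.hypot(*(sd-hb)[:2]))
l1,l2=Z(381,293,72),Z(580,150,72);print("lugs",l1,l2,np.degrees(np.arctan2(*(l1-l2)[[1,0]]))-90,np.hypot(*(l1-l2)[:2]))
# base plate corners jack z=10
C=[Z(*c,10) for c in((390,342),(663,408),(645,492),(370,418))]
for c in C: print(c.round(0))
f=(C[0]+C[3])/2;b=(C[1]+C[2])/2;print("base yaw",np.degrees(np.arctan2(*(f-b)[[1,0]])),np.hypot(*(f-b)[:2]),f,b)
o=readout.get_obs();T=R.from_rotvec(o["tcp_rot"]).as_matrix();print(T.round(3),o["t"])
```

```text
pad [572.0571691  306.00757654  74.        ] [578.19031868 303.58870998  74.        ]
sad [448.90303679 370.71186255  50.        ] bar [408.59611454 198.85723128 110.        ] 76.80038478068985 176.51816413681328
lugs [516.15632451 389.10211049  72.        ] [631.04851516 243.34930314  72.        ] 38.247561545059284 185.59120756170006
[486. 393.  10.]
[440. 176.  10.]
[374. 188.  10.]
[426. 405.  10.]
base yaw 77.3597581611339 222.63954923675306 [455.97447063 399.25318531  10.        ] [407.25456415 182.0096823   10.        ]
[[ 0.967  0.254  0.   ]
 [ 0.254 -0.967 -0.   ]
 [ 0.     0.    -1.   ]] 1.7
```

```bash
cat >> h.py <<'E'
def go(P,yaw,o=None):
    """world target TCP (mm), tool-x yaw deg (tool down) -> units"""
    o=o or readout.get_obs();T=R.from_rotvec(o["tcp_rot"]);y=np.radians(yaw)
    G=R.from_matrix(np.array([[np.cos(y),np.sin(y),0],[np.sin(y),-np.cos(y),0],[0,0,-1]]))
    d=T.inv().apply(np.array(P,float)-o["tool_pos"])/30;a=np.degrees((T.inv()*G).as_rotvec())/10
    print("units",d.round(3),a.round(3),"t",round(o["t"],2))
    return dict(tool_pos=np.array(P,float),tcp_rot=G.as_rotvec(),t=0)
E
python3 - <<'E'
from h import *
o=go((440,-430,250),25)
o=go((600,-130,250),45,o)
o=go((560,160,250),65,o)
o=go((441,323,200),77.2,o)
E
```

```text
units [10.546 -3.245 -0.624] [ 0.    -0.    -1.029] t 1.7
units [ 9.06  -6.809 -0.   ] [ 0.  0. -2.] t 0
units [ 5.893 -7.778 -0.   ] [ 0.  0. -2.] t 0
units [ 3.248 -5.891  1.667] [ 0.    0.   -1.22] t 0
```

```bash
python3 -m inch '[1.9,-0.6,-0.2,0,0,-0.2,85, 3.8,-1.2,-0.4,0,0,-0.4,85, 5.7,-1.8,-0.6,0,0,-0.6,85, 7.6,-2.4,-0.6,0,0,-0.8,85, 9.5,-3,-0.6,0,0,-1,85]'
python3 -c "
from h import *
o=go((590,-130,250),45);o=go((560,160,250),65,o)"
```

```text
t: 2.33
tool_pos: [413.0, -444.1, 249.6]
tcp_rot: [3.068, 0.673, 0.0]
ft_force: [0.7, -0.7, -0.6]
opening: 85.0
units [ 9.743 -7.035 -0.018] [ 0.004  0.    -2.024] t 2.33
units [ 6.128 -7.542 -0.   ] [ 0.  0. -2.] t 0
```

```bash
python3 -m inch '[1.6,-1.2,0,0,0,-0.4,85, 3.2,-2.4,0,0,0,-0.8,85, 4.8,-3.6,0,0,0,-1.2,85, 6.4,-4.8,0,0,0,-1.6,85, 8,-6,0,0,0,-2,85]'
python3 -c "
from h import *
o=go((570,130,230),65);o=go((441,323,200),77.2,o)"
```

```text
t: 2.95
tool_pos: [555.0, -179.6, 249.5]
tcp_rot: [2.904, 1.198, 0.001]
ft_force: [0.8, -0.6, 0.2]
opening: 84.9
units [ 7.629 -6.968  0.647] [ 0.003 -0.    -2.018] t 2.95
units [ 4.013 -6.616  1.   ] [ 0.    0.   -1.22] t 0
```

```bash
python3 -m inch '[1.5,-1.4,0.1,0,0,-0.4,85, 3,-2.8,0.2,0,0,-0.8,85, 4.5,-4.2,0.4,0,0,-1.2,85, 6,-5.6,0.5,0,0,-1.6,85, 7.5,-7,0.6,0,0,-2,85]'
python3 -c "
from h import *
o=go((441,323,200),77.2)"
```

```text
t: 3.58
tool_pos: [566.5, 128.0, 231.4]
tcp_rot: [2.652, 1.683, 0.001]
ft_force: [1.3, 0.6, 0.2]
opening: 84.9
units [ 4.101 -6.551  1.043] [ 0.004 -0.    -1.239] t 3.58
```

```bash
python3 -m inch '[1,-1.6,0.2,0,0,-0.3,85, 2,-3.2,0.4,0,0,-0.6,85, 3,-4.9,0.7,0,0,-0.9,85, 4.1,-6.55,1.04,0,0,-1.24,85, 4.1,-6.55,1.04,0,0,-1.24,85]'
python3 - <<'E'
from h import *
p=snapshot("top");s=snapshot("side")
i=p["img"][130:330,60:330]
cv2.imwrite("pics/t2.png",cv2.resize(i,None,fx=2.96,fy=2.96,interpolation=cv2.INTER_CUBIC))
i=s["img"][140:260,260:440]
cv2.imwrite("pics/s2.png",cv2.resize(i,None,fx=4.4,fy=4.4,interpolation=cv2.INTER_CUBIC))
for q in(p,s): print([(round(d["conf"],2),w(q,d["xyz"]).round(0)) for d in landmark_of("carry_grip",q)[:2]])
go((441,323,79),77.2)
E
```

```text
t: 4.2
tool_pos: [437.4, 326.3, 200.2]
tcp_rot: [-2.445, -1.968, -0.001]
ft_force: [0.2, -0.2, -0.2]
opening: 85.0
[]
[(0.72, array([445., 325., 100.]))]
units [ 0.085 -0.071  4.037] [ 0.004  0.004 -0.023] t 4.4
```

View pics/s2.png

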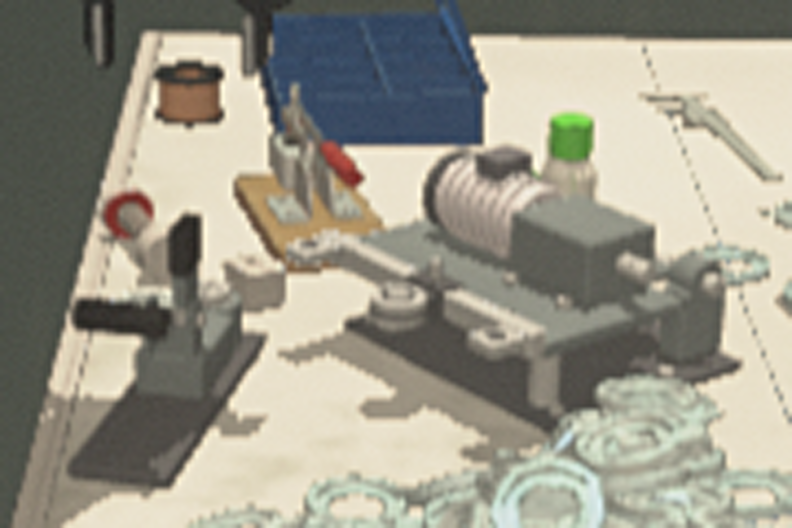

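View pics/t2.png

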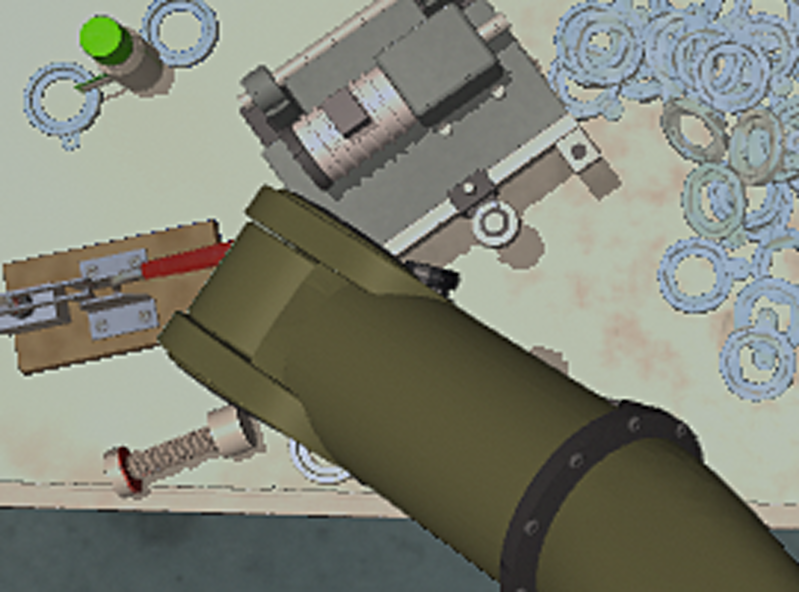

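```bash
python3 -m inch '[0.1,-0.1,1.3,0,0,0,85, 0.1,-0.1,2.6,0,0,0,85, 0.1,-0.1,3.5,0,0,0,85, 0.1,-0.1,4.03,0,0,0,85, 0.1,-0.1,4.03,0,0,0,85]'
python3 - <<'E'
from h import *
s=snapshot("side")
i=s["img"][140:260,260:440]
cv2.imwrite("pics/s3.png",cv2.resize(i,None,fx=4.4,fy=4.4,interpolation=cv2.INTER_CUBIC))
go((441,323,79),77.2)
E
```

```text
t: 5.03
tool_pos: [439.5, 324.0, 78.6]
tcp_rot: [2.458, 1.956, -0.002]
ft_force: [-0.2, 1.1, 0.3]
opening: 85.3
units [-0.047  0.056  0.017] [ 0.001 -0.    -0.015] t 5.08
```

View pics/s3.png

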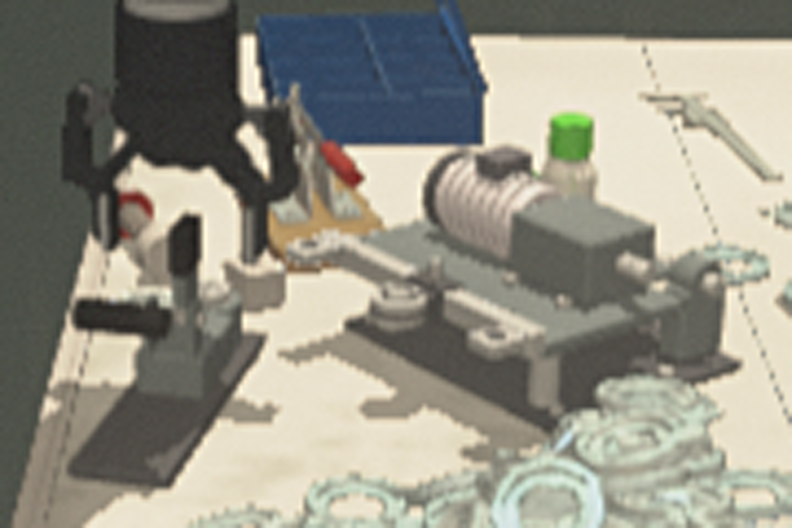

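```bash
python3 -m inch '[0,0,0,0,0,0,50, 0,0,0,0,0,0,20, 0,0,0,0,0,0,0, 0,0,0,0,0,0,0, 0,0,0,0,0,0,0]'; python3 -m inch '[0,0,0,0,0,0,0, 0,0,0,0,0,0,0, 0,0,0,0,0,0,0]'
```

```text
t: 5.7
tool_pos: [439.4, 325.0, 79.2]
tcp_rot: [2.457, 1.958, 0.001]
ft_force: [2.4, 0.5, -1.7]
opening: 13.2
t: 6.08
tool_pos: [439.3, 325.0, 79.2]
tcp_rot: [2.457, 1.958, 0.0]
ft_force: [2.9, -1.1, -1.1]
opening: 13.1
```

```bash
python3 -m inch '[0,0,-0.2,0,0,0,0, 0,0,-0.5,0,0,0,0, 0,0,-0.8,0,0,0,0, 0,0,-0.8,0,0,0,0]'
python3 -c "
from h import *
s=snapshot('side')
i=s['img'][140:260,260:440]
cv2.imwrite('pics/s4.png',cv2.resize(i,None,fx=4.4,fy=4.4,interpolation=cv2.INTER_CUBIC))
o=go((478,234,104),38.2)"
```

```text
t: 6.58
tool_pos: [439.3, 325.5, 104.1]
tcp_rot: [-2.457, -1.958, -0.002]
ft_force: [0.8, -1.1, -8.6]
opening: 13.5
units [-2.673  1.939 -0.014] [ 1.00e-03 -4.00e-03  3.89e+00] t 6.62
```

View pics/s4.png

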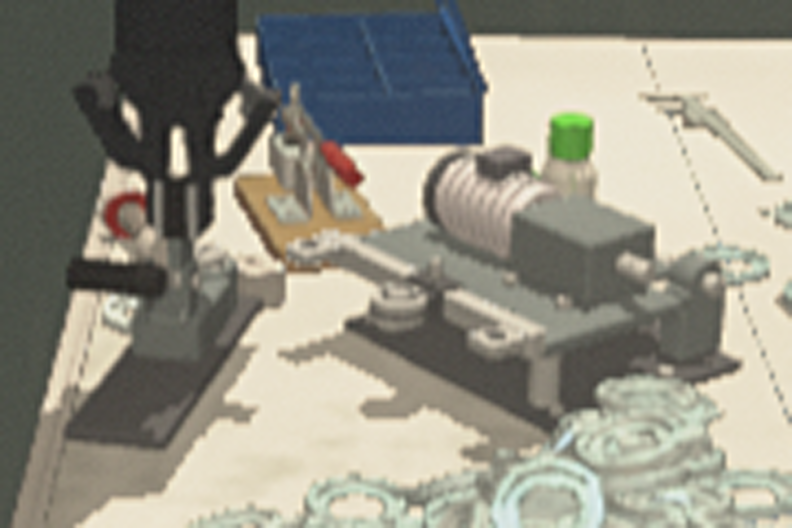

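```bash
python3 -m inch '[-1,0.5,0,0,0,0.4,0, -1.8,1,0,0,0,1.1,0, -2.67,1.94,0,0,0,1.9,0, -2.67,1.94,0,0,0,2.7,0, -2.67,1.94,0,0,0,3.3,0]'
python3 -c "
from h import *
o=go((478,234,104),38.2)"
```

```text
t: 7.25
tool_pos: [478.0, 233.3, 102.9]
tcp_rot: [-2.915, -1.172, 0.001]
ft_force: [-0.3, 1.3, -7.5]
opening: 13.5
units [ 0.016 -0.017 -0.036] [-0.001  0.003  0.56 ] t 7.25
```

Finish turning, lower to about 3 mm clearance, and look.

```bash
python3 -m inch '[0,0,0,0,0,0.3,0, 0,0,0.2,0,0,0.55,0, 0,0,0.5,0,0,0.55,0, 0,0,0.68,0,0,0.55,0, 0,0,0.68,0,0,0.55,0]'
python3 - <<'E'
from h import *
s=snapshot("side");p=snapshot("top")
i=s["img"][140:260,260:440]
cv2.imwrite("pics/s5.png",cv2.resize(i,None,fx=4.4,fy=4.4,interpolation=cv2.INTER_CUBIC))
i=p["img"][130:330,60:330]
cv2.imwrite("pics/t5.png",cv2.resize(i,None,fx=2.96,fy=2.96,interpolation=cv2.INTER_CUBIC))
for n in("saddle_top","lift_pad","carry_grip","handle_grip"):
  for q in(s,p): print(n,[(round(d["conf"],2),w(q,d["xyz"]).round(0)) for d in landmark_of(n,q)[:2]])
go((533.2,277.1,82),38.2)
E
```

```text
t: 7.88
tool_pos: [477.5, 233.8, 82.1]
tcp_rot: [2.965, 1.04, -0.002]
ft_force: [0.2, 0.7, -8.9]
opening: 13.5
saddle_top [(0.53, array([520., 266.,  53.]))]
saddle_top []
lift_pad [(0.7, array([578., 303.,  58.]))]
lift_pad []
carry_grip [(0.57, array([481., 233., 101.]))]
carry_grip []
handle_grip [(0.56, array([377., 151., 103.]))]
handle_grip []
units [2.334 0.026 0.031] [ 0.    -0.001  0.041] t 8.38
```

View pics/s5.png

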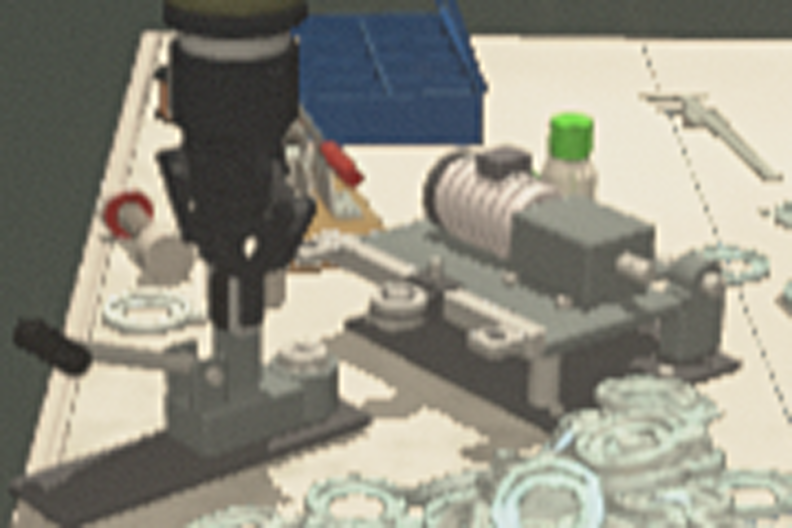

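View pics/t5.png

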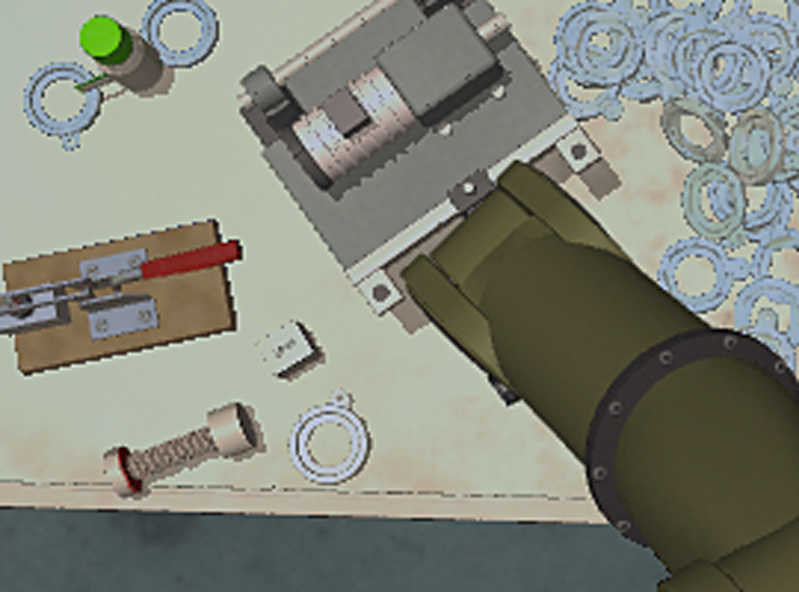

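Run:
```python
from h import *
s=snapshot("side")
Zs=lambda a,b,z:ray(s,260+a/4.4-.4,140+b/4.4-.4,z)
i=s["img"][190:240,310:370]
cv2.imwrite("pics/s6.png",cv2.resize(i,None,fx=12,fy=12,interpolation=cv2.INTER_CUBIC))
print(Zs(303,356,53),Zs(399,294,74))
```

```text
[518.84127867 258.16191429  53.        ] [577.81366412 308.08088749  74.        ]
```

View pics/s6.png

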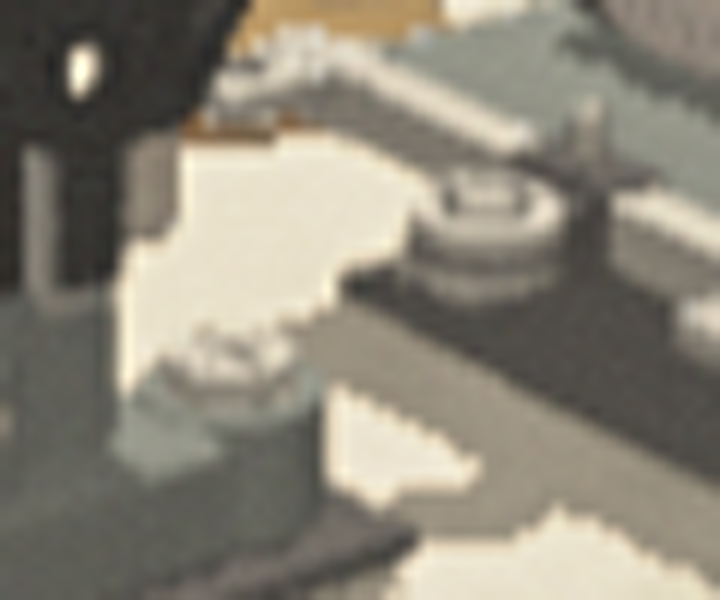

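```bash
python3 -m inch '[0.5,0.03,0,0,0,0,0, 1,0.03,0,0,0,0,0, 1.5,0.03,0,0,0,0,0, 2,0.03,0,0,0,0,0, 2.38,0.03,0,0,0,0,0]'; python3 -m inch '[0,0,0,0,0,0,0]'
python3 - <<'E'
from h import *
s=snapshot("side")
i=s["img"][170:240,290:380]
cv2.imwrite("pics/s7.png",cv2.resize(i,None,fx=8.5,fy=8.5,interpolation=cv2.INTER_CUBIC))
for n in("saddle_top","lift_pad","carry_grip","handle_grip"):
  for q in(s,): print(n,[(round(d["conf"],2),w(q,d["xyz"]).round(0)) for d in landmark_of(n,q)[:2]])
E
```

```text
t: 9.05
tool_pos: [534.7, 278.2, 82.7]
tcp_rot: [-2.965, -1.039, 0.0]
ft_force: [0.6, 0.1, -7.6]
opening: 13.4
t: 9.18
tool_pos: [534.6, 278.4, 82.6]
tcp_rot: [-2.964, -1.039, -0.001]
ft_force: [-0.2, -0.3, -8.2]
opening: 13.7
saddle_top [(0.43, array([578., 310.,  55.])), (0.42, array([361., -79.,   1.]))]
lift_pad [(0.54, array([359., -78.,  -2.])), (0.52, array([576., 305.,  58.]))]
carry_grip [(0.66, array([538., 277.,  99.])), (0.39, array([577., 309.,  55.]))]
handle_grip [(0.62, array([435., 198., 104.]))]
```

View pics/s7.png

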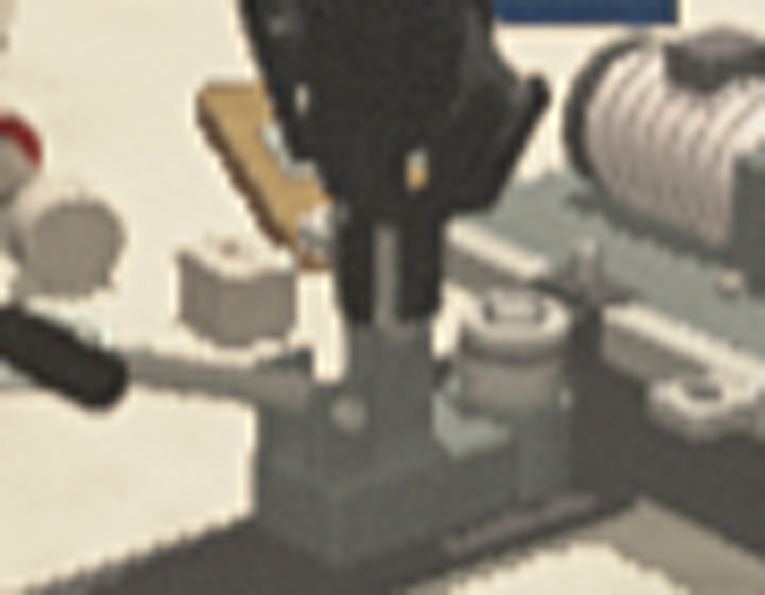

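```bash
python3 -m inch '[0,0,0.06,0,0,0,0, 0,0,0.12,0,0,0,0, 0,0,0.12,0,0,0,0]'
python3 - <<'E'
from h import *
s=snapshot("side")
i=s["img"][190:240,310:370]
cv2.imwrite("pics/s8.png",cv2.resize(i,None,fx=12,fy=12,interpolation=cv2.INTER_CUBIC))
E
```

```text
t: 9.8
tool_pos: [534.8, 278.2, 79.7]
tcp_rot: [-2.965, -1.038, -0.002]
ft_force: [1.9, 1.2, -1.9]
opening: 13.4
```

View pics/s8.png

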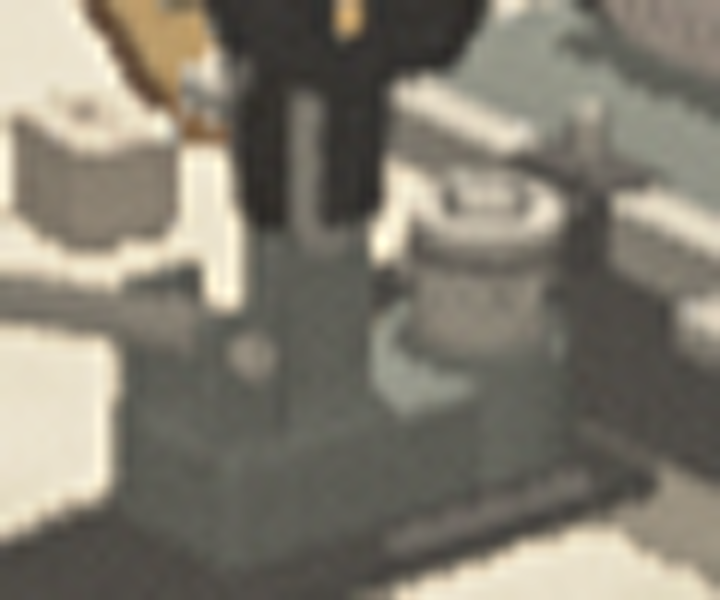

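```bash
python3 -m inch '[0,0,0.02,0,0,0,0, 0,0,0.02,0,0,0,30, 0,0,0.02,0,0,0,60, 0,0,0.02,0,0,0,60, 0,0,0.02,0,0,0,60]';python3 -m inch '[0,0,-1,0,0,0,60, 0,0,-2.5,0,0,0,60, -1,0,-3.5,0,0,0,60, -3,0,-3.5,0,0,0,60, -5,0,-3.5,0,0,0,60]';python3 -m inch '[-1.5,0,0,0,0,0,60, -3,0,0,0,0,0,60, -3,0,0,0,0,0,60]'
python3 - <<'E'
from h import *
s=snapshot("side");p=snapshot("top")
i=s["img"][170:240,290:380]
cv2.imwrite("pics/s9.png",cv2.resize(i,None,fx=8.5,fy=8.5,interpolation=cv2.INTER_CUBIC))
i=p["img"][130:330,60:330]
cv2.imwrite("pics/t9.png",cv2.resize(i,None,fx=2.96,fy=2.96,interpolation=cv2.INTER_CUBIC))
for n in("saddle_top","lift_pad","carry_grip","handle_grip","jack"):
  for q in(s,p): print(n,[(round(d["conf"],2),w(q,d["xyz"]).round(0)) for d in landmark_of(n,q)[:2]])
E
```

```text
t: 10.48
tool_pos: [534.2, 277.8, 78.7]
tcp_rot: [2.965, 1.039, -0.0]
ft_force: [0.7, 0.5, 0.2]
opening: 60.3
t: 11.1
tool_pos: [415.9, 183.4, 183.8]
tcp_rot: [2.965, 1.039, 0.001]
ft_force: [0.8, -0.2, 0.9]
opening: 59.9
t: 11.48
tool_pos: [344.2, 125.8, 183.7]
tcp_rot: [2.964, 1.035, -0.003]
ft_force: [-0.3, 0.6, 0.2]
opening: 59.9
saddle_top [(0.61, array([577., 309.,  52.]))]
saddle_top []
lift_pad [(0.68, array([578., 305.,  57.]))]
lift_pad [(0.77, array([572., 308.,  55.])), (0.7, array([ 384., -166.,   -4.]))]
carry_grip [(0.72, array([538., 281.,  99.]))]
carry_grip [(0.71, array([530., 281.,  97.]))]
handle_grip [(0.79, array([429., 196.,  98.]))]
handle_grip [(0.76, array([434., 197., 101.]))]
jack [(0.58, array([536., 274.,  -1.]))]
jack [(0.63, array([528., 275.,  -2.])), (0.19, array([665., 391.,   1.]))]
```

View pics/s9.png

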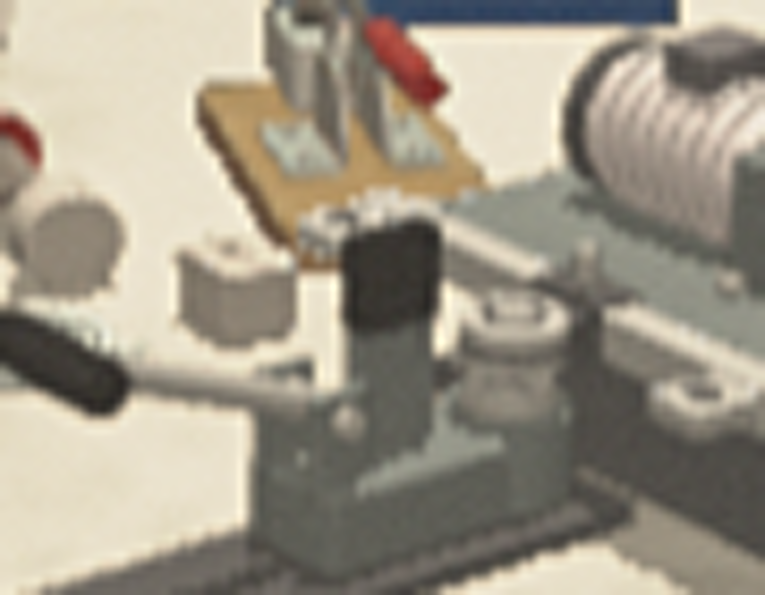

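View pics/t9.png

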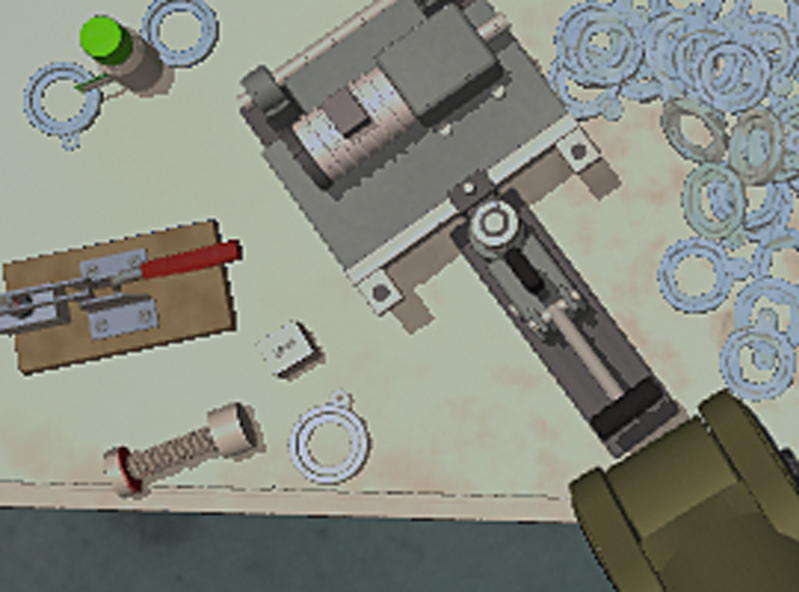

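Run:
```python
from h import *
p=snapshot("top")
Z=lambda a,b,z:ray(p,60+a/2.96,130+b/2.96,z)
a,b,c,d=Z(518,188,10),Z(690,413,10),Z(615,458,10),Z(455,233,10)
for x in(a,b,c,d):print(x.round(0))
f=(a+d)/2;B=(b+c)/2;u=(f-B)/np.linalg.norm(f-B);print("yaw",np.degrees(np.arctan2(u[1],u[0])),np.linalg.norm(f-B),"saddle",f-30*u,B+195*u,"pad",Z(494,223,74))
print("bar",Z(627,404,111), "grip top",Z(524,271,110))
pad=Z(494,223,74);print((pad-f)@u+30, (pad-f)@np.array([-u[1],u[0],0]))
go((432,196,150),38.6)
```

```text
[613. 298.  10.]
[437. 155.  10.]
[400. 212.  10.]
[575. 346.  10.]
yaw 38.36441744370649 223.50379358969496 saddle [570.2114323  303.67111167  10.        ] [571.38457642 304.59974857  10.        ] pad [572.0571691  306.00757654  74.        ]
bar [434.12132602 196.8657394  111.        ] grip top [530.20562244 276.61901551 110.        ]
2.8973561064685533 0.6863964091068926
units [3.631 0.008 1.116] [-0.002  0.001  0.002] t 12.12
```

```bash
python3 -m inch '[1.2,0,0.3,0,0,0,0, 2.4,0,0.8,0,0,0,0, 3.6,0.01,1.4,0,0,0,0, 3.63,0.01,2,0,0,0,0, 3.63,0.01,2,0,0,0,0]'
python3 - <<'E'
from h import *
s=snapshot("side")
i=s["img"][170:260,260:380]
cv2.imwrite("pics/s10.png",cv2.resize(i,None,fx=6.6,fy=6.6,interpolation=cv2.INTER_CUBIC))
go((433,198,111),38.4)
E
```

```text
t: 12.75
tool_pos: [431.2, 195.6, 122.3]
tcp_rot: [-2.965, -1.04, 0.005]
ft_force: [-0.2, -0.5, 0.3]
opening: -0.1
units [ 0.091 -0.03   0.409] [-0.003  0.01   0.023] t 12.8
```

View pics/s10.png

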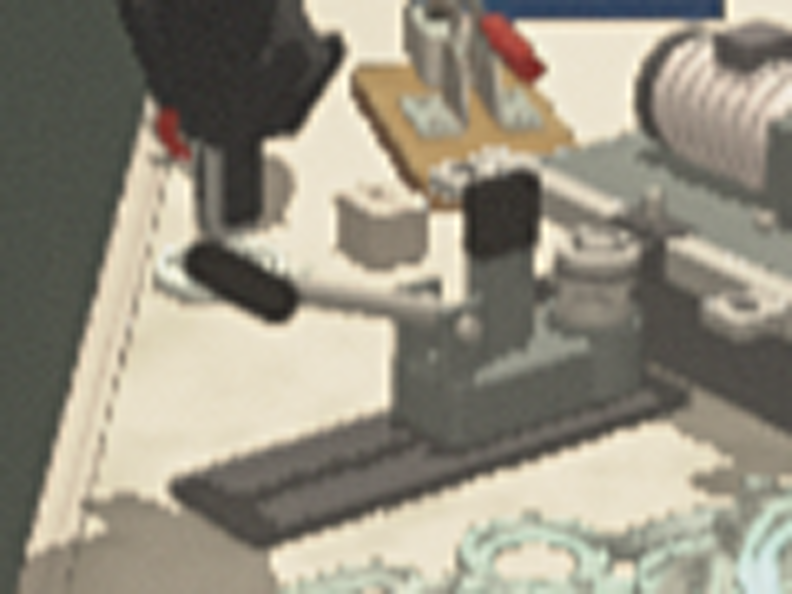

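```bash
python3 -m inch '[0.09,0,0.35,0,0,0,0, 0.03,0,0.6,0,0,0,0, -0.04,0,0.85,0,0,0,0, -0.09,0,1.1,0,0,0,0, -0.12,0,1.35,0,0,0,0]'
python3 -c "
from h import *
go((431.5-101.4*0,196,39),38.4)"
```

```text
t: 13.42
tool_pos: [428.1, 192.4, 83.0]
tcp_rot: [2.964, 1.038, -0.003]
ft_force: [-6.0, -5.2, 14.1]
opening: -0.2
units [ 0.166 -0.023  1.466] [0.004 0.014 0.019] t 13.43
```

```bash
python3 -m inch '[-0.1,0,0.3,0,0,0,0, -0.1,0,0.6,0,0,0,0, -0.07,0,0.9,0,0,0,0, -0.03,0,1.2,0,0,0,0, 0.02,0,1.5,0,0,0,0]'
python3 - <<'E'
from h import *
o=readout.get_obs();print(o["ft_force"])
s=snapshot("side")
i=s["img"][170:260,260:380]
cv2.imwrite("pics/s11.png",cv2.resize(i,None,fx=6.6,fy=6.6,interpolation=cv2.INTER_CUBIC))
for n in("saddle_top","lift_pad","carry_grip","handle_grip"): print(n,[(round(d["conf"],2),w(s,d["xyz"]).round(0)) for d in landmark_of(n,s)[:2]])
E
```

```text
t: 14.05
tool_pos: [428.6, 192.8, 38.0]
tcp_rot: [2.964, 1.038, -0.003]
ft_force: [-6.9, -5.8, 24.4]
opening: -0.2
[-6.8815974  -5.84612161 24.37311593]
saddle_top [(0.55, array([575., 310.,  81.]))]
lift_pad [(0.7, array([578., 303.,  79.]))]
carry_grip [(0.59, array([538., 279.,  99.]))]
handle_grip [(0.64, array([431., 200.,  30.]))]
```

View pics/s11.png

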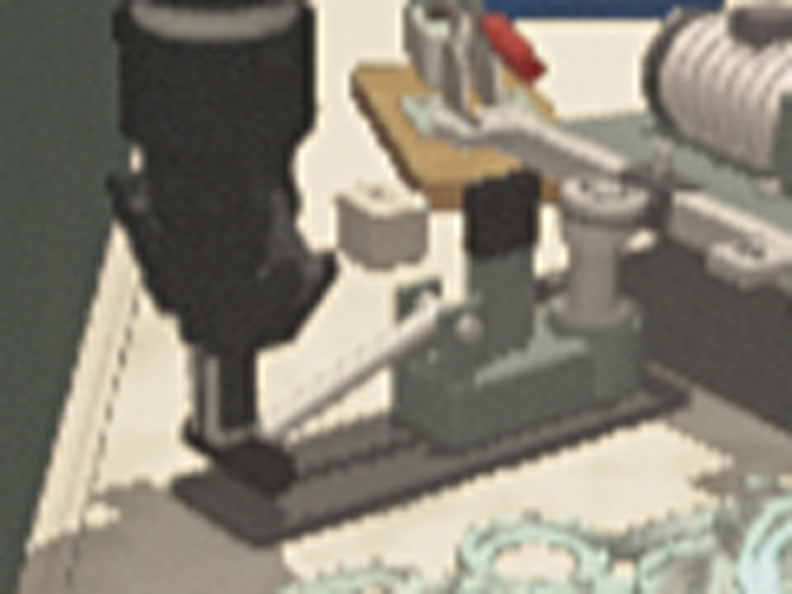

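```bash
python3 -m inch '[0,0,0,0,0,0,0, 0,0,0,0,0,0,0, 0,0,0,0,0,0,0, -0.05,0,-0.3,0,0,0,0, -0.1,0,-0.6,0,0,0,0]'; python3 -m inch '[0,0,-0.4,0,0,0,0, 0.02,0,-0.8,0,0,0,0, 0.05,0,-1.2,0,0,0,0, 0.1,0,-1.6,0,0,0,0, 0.15,0,-2.1,0,0,0,0]';  python3 -m inch '[0,0,0,0,0,0,0, 0,0,0,0,0,0,0, 0,0,0,0,0,0,0]'
python3 - <<'E'
from h import *
s=snapshot("side")
i=s["img"][170:260,260:380]
cv2.imwrite("pics/s12.png",cv2.resize(i,None,fx=6.6,fy=6.6,interpolation=cv2.INTER_CUBIC))
for n in("saddle_top","lift_pad","carry_grip","handle_grip"): print(n,[(round(d["conf"],2),w(s,d["xyz"]).round(0)) for d in landmark_of(n,s)[:2]])
go((433,198,111),38.4)
E
```

```text
t: 14.92
tool_pos: [426.5, 191.2, 56.5]
tcp_rot: [2.964, 1.038, -0.002]
ft_force: [-4.6, -3.7, 12.5]
opening: 0.2
t: 15.55
tool_pos: [430.9, 195.0, 119.3]
tcp_rot: [-2.965, -1.039, 0.0]
ft_force: [0.4, -0.3, 0.2]
opening: 0.3
t: 15.92
tool_pos: [430.4, 194.6, 118.4]
tcp_rot: [2.965, 1.039, -0.002]
ft_force: [0.6, 0.0, 0.5]
opening: -0.0
saddle_top [(0.39, array([576., 306.,  53.]))]
lift_pad [(0.65, array([578., 304.,  60.]))]
carry_grip []
handle_grip [(0.5, array([433., 198., 100.]))]
units [ 0.124 -0.034  0.262] [-0.001  0.002  0.022] t 16.18
```

View pics/s12.png

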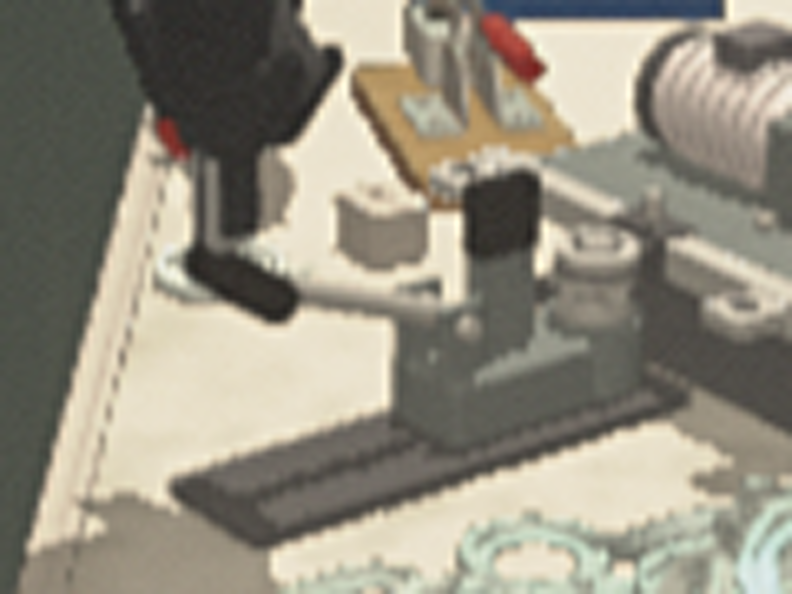

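```bash
python3 -m inch '[0.08,0,0.2,0,0,0,0, 0.02,0,0.45,0,0,0,0, -0.06,0,0.7,0,0,0,0, -0.13,0,0.95,0,0,0,0, -0.18,0,1.2,0,0,0,0]'; python3 -m inch '[-0.02,0,0.3,0,0,0,0, -0.02,0,0.6,0,0,0,0, 0.01,0,0.9,0,0,0,0, 0.05,0,1.2,0,0,0,0, 0.1,0,1.52,0,0,0,0]';python3 -m inch '[0,0,0,0,0,0,0, 0,0,0,0,0,0,0, 0,0,0,0,0,0,0]'
python3 - <<'E'
from h import *
s=snapshot("side");p=snapshot("top")
i=s["img"][170:260,260:380]
cv2.imwrite("pics/s13.png",cv2.resize(i,None,fx=6.6,fy=6.6,interpolation=cv2.INTER_CUBIC))
cv2.imwrite("pics/t13.png",p["img"])
for n in("saddle_top","lift_pad","carry_grip","handle_grip"):
  for q in(s,p): print(n,[(round(d["conf"],2),w(q,d["xyz"]).round(0)) for d in landmark_of(n,q)[:2]])
o=readout.get_obs();print(o["t"],o["tool_pos"],o["ft_force"],o["qd"].round(3))
E
```

```text
t: 16.8
tool_pos: [426.0, 190.9, 83.0]
tcp_rot: [2.964, 1.038, -0.001]
ft_force: [-2.9, -2.9, 13.7]
opening: 0.0
t: 17.42
tool_pos: [426.8, 191.5, 37.0]
tcp_rot: [2.963, 1.038, -0.007]
ft_force: [-10.4, -7.5, 32.6]
opening: 0.1
t: 17.8
tool_pos: [426.7, 191.4, 37.7]
tcp_rot: [2.963, 1.038, -0.007]
ft_force: [-7.9, -6.1, 20.2]
opening: 0.1
saddle_top [(0.65, array([577., 309.,  80.])), (0.45, array([359., -79.,  -2.]))]
saddle_top []
lift_pad [(0.65, array([579., 305.,  82.]))]
lift_pad [(0.9, array([573., 309.,  80.]))]
carry_grip [(0.6, array([539., 277.,  98.]))]
carry_grip [(0.75, array([535., 279.,  98.]))]
handle_grip [(0.69, array([429., 194.,  30.]))]
handle_grip []
18.3 [426.67294116 191.38319463  37.68965507] [-8.1395066  -6.42779941 20.61062829] [ 0.001  0.001  0.001  0.001  0.001 -0.002  0.001]
```

View pics/s13.png

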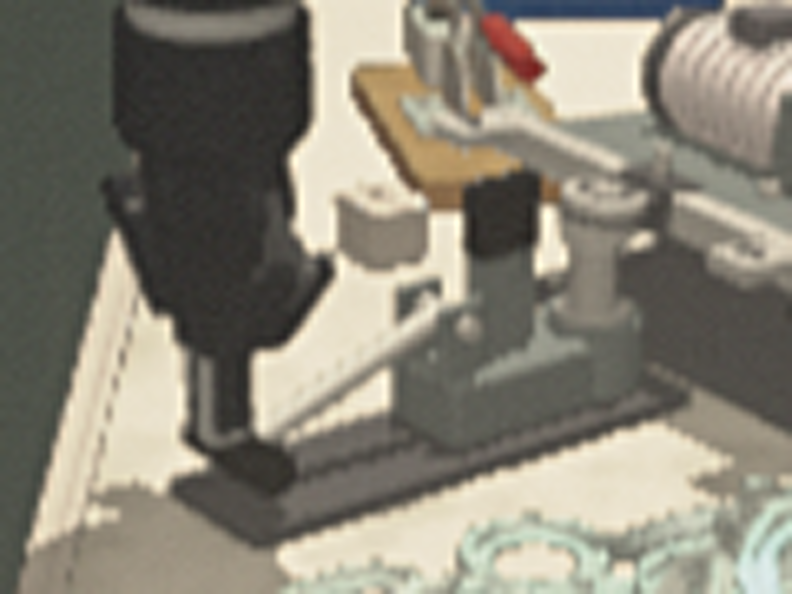

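View pics/t13.png

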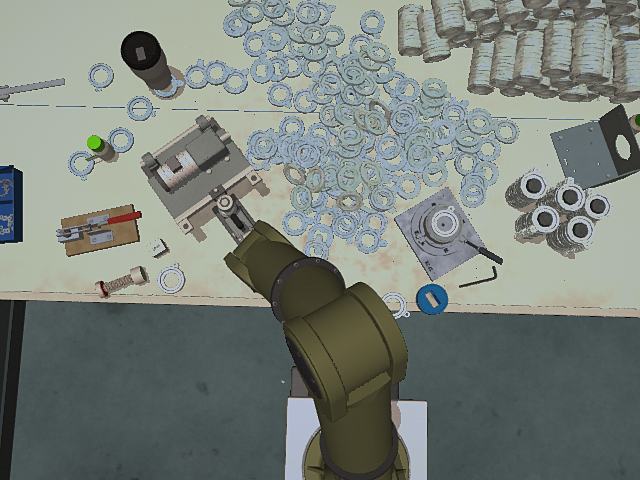

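```bash
python3 -c "
from cell import workorder
print(workorder.close_job())"
```

```text
the job is handed in; nothing more can be done
None
```

I handed the job in at about 18.3 s, with the handle held fully down and the bed raised on the jack. The hand-in gives no verdict, so the results below come from my own checks.

- **Placement:** I set the jack flat on the bench, in line with the machine. In the top picture the saddle was about 3 mm from the pad's centre, and the side picture agreed. The two cameras differ by about 6 mm in absolute x, so I relied on comparisons within a single picture.
- **First stroke:** the handle went fully down, with the bar at 30 mm. The pad rose to about 79 mm, and I held it for 3 rows. The jack did not slide.
- **Let up:** the fingers lifted clear of the handle, at 118 mm. The network put the handle bar at 100 mm (about 101 mm when fully up). It put the lift pad at 60 mm, right at the 60 mm limit but within its error of about 4 mm. The picture matched the one taken before the first stroke.
- **Second stroke (final hold):** the handle bar is at about 30 mm and the pad at about 80–82 mm. The fingers press down with about 20 N, plus about 10 N sideways, and the arm is at rest. The jack is unmoved under the pad to within a few millimetres.
- **Surroundings:** in the last pictures the arm is clear of the machine and the bystanders in view look undisturbed; I did not measure them again.

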